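Pack up and dress the meter shelf over the tuner and power supply

ROBOT

A 6-joint arm with a two-finger parallel gripper is mounted at the origin on the work surface. World frame = base frame: x ahead of the robot, y to its left, z up, the work surface at z = 0. Lengths are in mm, angles in rad, forces in N, time in s.
With the tool pointing down it reaches from about 350 to 875 mm from the base axis. Payload 4.2 kg.
Tool frame: the origin (TCP) lies between the finger pads; the fingertips stand 11 mm ahead of it and the grasp point (between the pads) lies 8 mm behind it; z points along the fingers, y is the direction in which the jaws open and shut (so a half turn about z gives the same grasp; the last joint's range is limited). The gripper opens to 85 mm and grips with 20 to 120 N. Pads are 22 mm wide; open, the fingers measure 114 mm over their backs; the gripper's body (76 mm by 85 mm) begins 54 mm behind the grasp point. The pads swing forward as they close: fully open they stand 13 mm farther back than shut.
Start: joints at [1.498, 0.385, 0.008, 0, -1.194, -0.259], TCP at [203.558, 590.9, 242.312] pointing down, gripper open.
Joint ranges: [-3.14, 3.14], [-1.21, 2.06], [-1.07, 1.41], [-3.16, 2.05], [-2.99, -0.16], [-3.1, 3.1]. Speed limits (rad/s): [2.79, 2.79, 3.14, 3.14, 3.14, 3.14].

INTERFACE

Orientations are given as a unit quaternion [x, y, z, w].
In Python, from bench import * gives the robot as it stands.
- The arm moves only by the tool servo_tool, never from a script. Its argument "rows" is a list of rows, each a list of 7 numbers: the opening, from 0 (shut) to 1 (fully open), then the shift along the tool's x, y, z in cm, then the turn, a rotation vector about the tool's x, y, z in degrees. A call has 1 to 12 rows; each row shifts and turns the commanded pose from where the row before left it, along the tool's axes as they then stand; what a row does not reach is not made up. A row lasts 1/10 s, in which the tool goes at most 50 mm and 8.59 degrees, less where a joint would pass 70% of its speed; a pose out of reach is approached as far as the arm can. A call is refused whole if a number of a shift passes 5 or a number of a turn 8.59, either way. A call with a gripper value outside its range is refused whole. The fingers move at their own pace and stop on an object; the grip force is fixed at half the most. Time passes only in rows, so rows that do not move let the fingers close. It gives the time, the measured TCP pose, the force and the opening at its end, in the units of the state.
- read_state(): the state, without advancing time (a new reading comes with each control period).
- get_image(name): name is "scene" or "top"; returns a dict with "image" (420x560x3 uint8, red, green, blue), "mtx" (3x3 intrinsics, pixels), "k1" (the pictures are not rectified: a ray, as slopes to the right and down, at radius r is drawn at 1 + k1 r^2 times it, then the intrinsics apply), "extrinsics" (4x4, takes a point from camera to world coordinates). Camera axes: x right, y up, looking along -z (the intrinsics and any distortion apply to the point x, -y, -z); pixel columns grow to the right and rows downward; lengths in mm; the calibration is good to about 2 mm. A picture is of the moment at which its call begins. There is no depth.
- job_done(): hands the job in, once; it reports no verdict.
The state is a dict: "clock": time; "joints": joint angles; "joint_vel": joint speeds; "joint_efforts": joint torques, N m; "position": TCP position; "ee_rot": TCP orientation; "contact_force": force on the tool from outside, world axes, zero at the start; "wrist_torque": the same for the moment, N m; "gripper_width": finger opening in mm.
Only numpy, scipy, OpenCV 4.12 (cv2) and the standard library are available. Lean on these libraries where they do the work, as an engineer would, in place of code of your own. Each camera call takes 0.05 s, during which the arm holds its last target. There are 200 camera calls.

TASK

Set up the meter shelf at this radio station: in the middle of the antenna tuner's lid stack, squarely, the two white packers that together make up its height to that of the power supply, and lay the dark shelf board across the two boxes, centred between them, in line with them and level. Stand the SWR meter on the shelf over the middle of the tuner and the loudspeaker on the shelf over the middle of the power supply, both squarely facing front as the two boxes do, and set them down gently. Leave the packer that is not needed and the Morse key where they are, and let go of everything.

Things in the scene. Friction and masses are not known exactly. Their poses are not given: they have to be found in the camera images.
- psu_top (a point): Power supply, fixed: grey steel box 150 mm deep (own x), 120 mm wide (own y), 70 mm tall above the desk, black front panel with two white meters. The point is the centre of its flat top. x to its back, z up; it faces the robot's side (-x). It stands beside the antenna tuner, square and in line with it, on either side; their centres are 200 mm apart and 80 mm lies free between them.
- tuner_top (a point): Antenna tuner, fixed: dark low box 150 mm deep (own x), 120 mm wide (own y), 42 mm tall above the desk, so 28 mm lower than the power supply; two black knobs stand out of its bright front. The point is the centre of its flat top. x to its back, z up; it faces the robot's side (-x).
- shelf_c (a point): Shelf board, loose: dark wood, 60 mm (own x) by 300 mm (own y) by 15 mm thick, about 0.2 kg, lying flat on the desk in front of the boxes. The point is its centre, half-way up. Grip it across the 60 mm at the middle of its length.
- packer_thin_c (a point): White packer, an offcut of shelf board: a flat block 45 mm (own x) by 70 mm (own y) and 10 mm thick, lying flat on the desk at the start. The point is its centre, half-way up. Grip it across the 45 mm.
- packer_mid_c (a point): White packer, an offcut of shelf board: a flat block 45 mm (own x) by 70 mm (own y) and 18 mm thick, lying flat on the desk at the start. The point is its centre, half-way up. Grip it across the 45 mm.
- packer_thick_c (a point): White packer, an offcut of shelf board: a flat block 45 mm (own x) by 70 mm (own y) and 32 mm thick, lying flat on the desk at the start. The point is its centre, half-way up. Grip it across the 45 mm.
- meter_c (a point): SWR meter, loose: upright grey box 52 mm deep (own x), 90 wide (own y), 66 tall, about 0.35 kg, white dial on its front. Low down (18 mm up) two sockets stand 12 mm out of its back, 30 mm either side of the middle, and a small knob 8 mm out of its front at +y. The point is its centre, 33 mm above its foot. x to its back, z up; it faces the robot's side (-x). Grip front to back, upper half.
- speaker_c (a point): Loudspeaker, loose: upright black box 52 mm deep (own x), 80 mm wide (own y), 76 mm tall, about 0.4 kg, standing on four feet, round grey grille on its front. The point is its centre, 38 mm above its foot. x to its back, z up; it faces the robot's side (-x). Grip it front to back across the 52 mm, in the upper half.
- key_c (a point): Morse key, loose bystander: heavy steel base 80 by 70 mm with brass posts and two red paddles, 42 mm tall in all; standing among the small things on the desk. The point is on its axis, 20 mm above its foot.
Not all that is in view belongs to the job. Leave any blue look-alike of the part that bears packer_thin_c alone. Leave any turquoise look-alike of the part that bears packer_mid_c alone.

How it is judged:
By the outcome, as a careful person would: the job done as asked, in the order asked, and still so for the second after the job is handed in, with the robot touching nothing.
It also fails if it takes over 109 s, if anything falls off the work surface, if the arm or the gripper's body presses on something with over 40 N, if the wrist force passes 120 N, or if a joint passes its speed limit or range.

## Working session

There is one attempt and no reset: what is moved stays moved. The work goes in short steps, Python scripts to look and compute and a tool call to move; the robot and the scene stay as the last step left them, time stands still between calls to the robot, and variables do not carry over. Pictures are saved under pics/ and viewed, about 12 in all and at most 16, crops included, and the job is handed in when it is done.

Besides the shell and the picture viewer there is one more tool, called after "Emit:" as name([rows], argument=value, ...), one row to a line, values as JSON. servo_tool: Moves the arm, as the interface text tells. Its arguments: {"type":"object","properties":{"rows":{"type":"array","items":{"type":"array","items":{"type":"number"}}}},"required":["rows"]}

```bash
ls; mkdir -p pics; python3 - <<'E'
from bench import *
import cv2
s=read_state(); print(s)
for n in("scene","top"):
    d=get_image(n); cv2.imwrite(f"pics/{n}0.png",cv2.cvtColor(cv2.resize(d["image"],(784,588),interpolation=cv2.INTER_CUBIC),cv2.COLOR_RGB2BGR))
    print(n,d["mtx"],d["k1"],d["extrinsics"])
E
```

```text
pics
{'clock': 0.0, 'joints': array([ 1.49761525e+00,  3.85541150e-01,  6.60934659e-03, -4.78221059e-04,
       -1.19400707e+00, -2.58597672e-01]), 'joint_vel': array([-1.62336653e-03,  6.83679282e-04, -2.15245689e-03,  6.89104255e-05,
        8.80958697e-05, -3.62983876e-07]), 'joint_efforts': array([ 5.75118665e-04, -3.92291415e+01,  1.88398951e+01,  4.18604448e+00,
       -4.66688609e-03,  6.41539621e-08]), 'position': array([203.38305074, 590.38143041, 241.22749805]), 'ee_rot': array([ 9.86256722e-01, -1.65216465e-01, -1.22114421e-04,  1.08724938e-03]), 'contact_force': array([-0.32551315, -0.32864301,  0.64149266]), 'wrist_torque': array([ 0.00958612, -0.01889935, -0.04375778]), 'gripper_width': 85.29773510639521}
scene [[503.08209607   0.         273.59577465]
 [  0.         503.08209607 206.53479466]
 [  0.           0.           1.        ]] 0.015823890880640738 [[ 4.39989339e-01 -4.98580247e-01  7.46878249e-01  1.50455941e+03]
 [ 8.98002891e-01  2.44689644e-01 -3.65674426e-01 -4.99076086e+02]
 [-4.35327341e-04  8.31591676e-01  5.55387338e-01  8.28865957e+02]
 [ 0.00000000e+00  0.00000000e+00  0.00000000e+00  1.00000000e+00]]
top [[418.48377395   0.         281.40669851]
 [  0.         418.48377395 209.43972523]
 [  0.           0.           1.        ]] 0.02563534637112924 [[ 7.85604310e-03  9.95622900e-01 -9.31306809e-02  3.62773345e+02]
 [-9.99624974e-01  5.37591688e-03 -2.68516337e-02 -1.91619743e+01]
 [-2.62334386e-02  9.33067021e-02  9.95291749e-01  1.04540904e+03]
 [ 0.00000000e+00  0.00000000e+00  0.00000000e+00  1.00000000e+00]]
```

View pics/scene0.png

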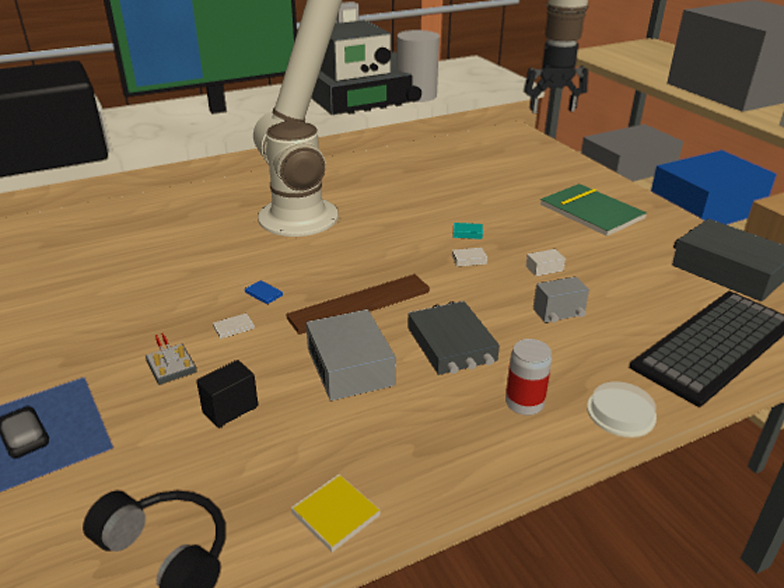

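View pics/top0.png

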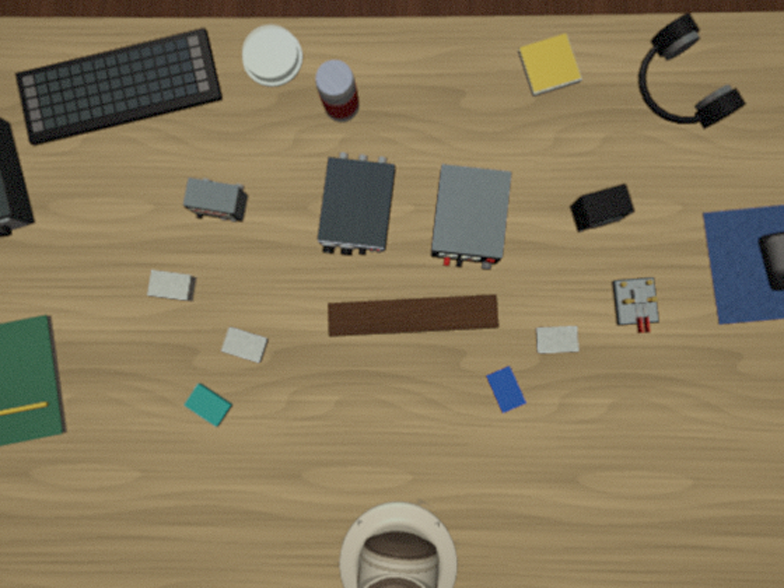

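```bash
cat > h.py <<'E'
from bench import *
import cv2, numpy as np
from scipy.optimize import least_squares
from scipy.spatial.transform import Rotation as R
def crop(n,x0,y0,w,h,k,out):
    im=get_image(n)["image"][y0:y0+h,x0:x0+w]
    im=cv2.resize(im,None,fx=k,fy=k,interpolation=cv2.INTER_CUBIC)
    for i in range(0,w,20): cv2.putText(im,str(x0+i),(int(i*k),8),0,.3,(255,255,0),1); cv2.line(im,(int(i*k),10),(int(i*k),14),(255,255,0),1)
    for i in range(0,h,20): cv2.putText(im,str(y0+i),(0,int(i*k)+4),0,.3,(255,255,0),1); cv2.line(im,(22,int(i*k)),(26,int(i*k)),(255,255,0),1)
    cv2.imwrite("pics/"+out,cv2.cvtColor(im,cv2.COLOR_RGB2BGR))
def proj(d,P):
    E=np.linalg.inv(d["extrinsics"]); c=(E[:3,:3]@np.atleast_2d(P).T).T+E[:3,3]
    s=np.c_[c[:,0],-c[:,1]]/-c[:,2:]; s=s*(1+d["k1"]*(s**2).sum(1,keepdims=True))
    return s@d["mtx"][:2,:2].T+d["mtx"][:2,2]
def ray(d,uv,z):
    """pixel -> world point at height z"""
    f=lambda p:proj(d,[p[0],p[1],z])[0]-uv
    return least_squares(f,[500,0],x_scale=100).x
def rect(cx,cy,yaw,lx,ly,z):
    # order: +x+y, +x-y, -x-y, -x+y  (top image: TL, TR, BR, BL)
    P=np.array([[lx,ly],[lx,-ly],[-lx,-ly],[-lx,ly]])/2
    c,s=np.cos(yaw),np.sin(yaw)
    return np.c_[P@np.array([[c,s],[-s,c]])+[cx,cy],np.full(4,z)]
def fit(d,uv,lx,ly,z):
    """fit centre+yaw of a horizontal rectangle (top face) to 4 corner pixels"""
    uv=np.array(uv,float); m=~np.isnan(uv[:,0])
    c0=ray(d,uv[m].mean(0),z)
    r=least_squares(lambda p:(proj(d,rect(p[0],p[1],p[2],lx,ly,z))-uv)[m].ravel(),[*c0,0],x_scale=[10,10,.1])
    return r.x[0],r.x[1],np.degrees(r.x[2]),np.abs(r.fun).max()
E
python3 - <<'E'
from h import *
crop("top",95,110,190,150,4,"a.png"); crop("top",225,105,240,150,3.3,"b.png")
E
```

```text
(no output)
```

View pics/a.png

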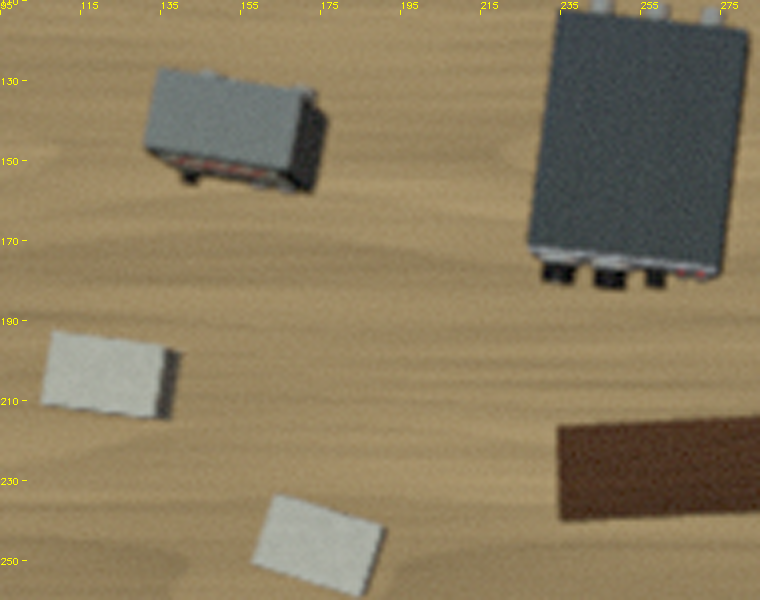

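View pics/b.png

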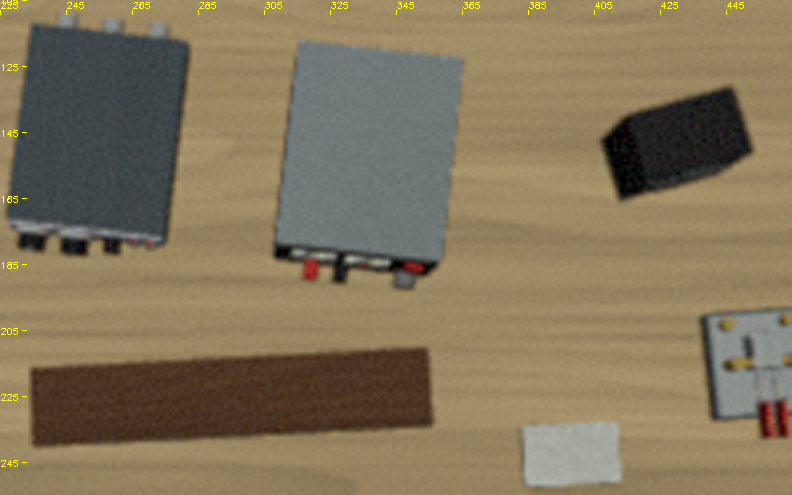

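```bash
cat > m.py <<'E'
from h import *
d=get_image("top"); n=float("nan")
def A(L): return (np.array(L)+.5)/4-.5+[95,110]
def B(L): return (np.array(L)+.5)/3.3-.5+[225,105]
M=dict(
meter=(A([[158,68],[302,89],[290,172],[147,150]]),52,90,66),
thick=(A([[52,331],[165,346],[155,418],[41,404]]),45,70,32),
mid=(A([[276,493],[384,527],[361,597],[251,562]]),45,70,18),
shelf=(B([[31,368],[428,349],[433,427],[33,446]]),60,300,15),
tuner=(B([[33,25],[189,43],[165,237],[9,219]]),150,120,42),
psu=(B([[299,42],[463,60],[441,262],[276,243]]),150,120,70),
speaker=(B([[628,117],[733,88],[751,152],[n,n]]),52,80,76),
thin=(B([[523,427],[617,422],[621,482],[527,487]]),45,70,10))
for k,v in M.items(): print(k,np.round(fit(d,*v),2))
im=get_image("scene")["image"]; S=d["image"]
s=get_image("scene")
def poly(k,sc):
    f=fit(d,*M[k]); P=rect(f[0],f[1],np.radians(f[2]),*M[k][1:]); return proj(sc,P)
out=cv2.resize(im[120:320,80:450],None,fx=2,fy=2,interpolation=cv2.INTER_CUBIC)
for k in M:
    q=((poly(k,s)-[80,120]+.5)*2-.5); cv2.polylines(out,[np.int32(q*16)],True,(255,255,0),1,cv2.LINE_AA,4)
cv2.imwrite("pics/ov.png",out[...,::-1])
E
python3 m.py
```

```text
meter [621.29 322.58  -7.79   0.97]
thick [ 4.7060e+02  4.0313e+02 -6.6000e+00  3.0000e-01]
mid [ 3.6773e+02  2.7173e+02 -1.7060e+01  3.5000e-01]
shelf [420.71 -23.94   3.09   0.64]
tuner [616.74  74.72  -6.34   0.94]
psu [ 5.9474e+02 -1.2227e+02 -6.4700e+00  5.8000e-01]
speaker [ 604.4  -346.16   15.77    1.42]
thin [ 3.8037e+02 -2.7690e+02  3.3100e+00  3.3000e-01]
```

View pics/ov.png

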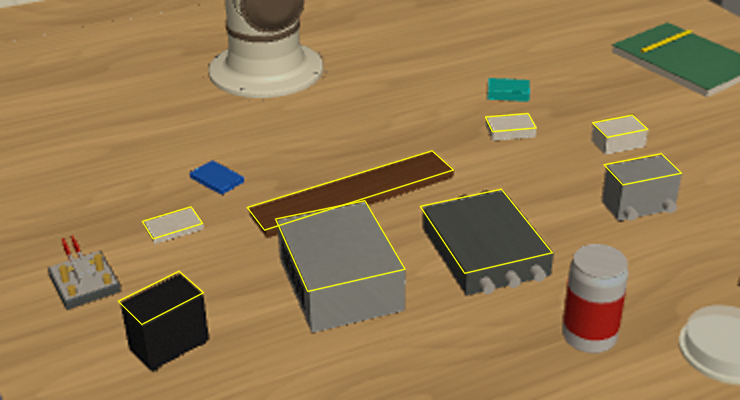

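Emit:
servo_tool([
  [0.8,0,0,0,0,0,8],
  [0.8,0,0,0,0,0,8],
  [0.8,0,0,0,0,0,8],
  [0.8,0,0,0,0,0,8],
  [0.8,0,0,0,0,0,8],
  [0.8,0,0,0,0,0,8],
  [0.8,0,0,0,0,0,8],
  [0.8,0,0,0,0,0,8],
  [0.8,0,0,0,0,0,8],
  [0.8,0,0,0,0,0,8],
  [0.8,0,0,0,0,0,8],
])

```text
clock: 1.45
position: [203.5, 590.9, 242.2]
ee_rot: [-0.592, 0.806, -0.0, -0.0]
contact_force: [0.4, 0.5, -0.4]
gripper_width: 68.4
```

Emit:
servo_tool([
  [0.8,3.2,-3.1,1.5,0,0,0],
  [0.8,3.2,-3.1,1.5,0,0,0],
  [0.8,3.2,-3.1,1.5,0,0,0],
  [0.8,3.2,-3.1,1.5,0,0,0],
  [0.8,3.2,-3.1,1.5,0,0,0],
  [0.8,3.2,-3.1,1.5,0,0,0],
  [0.8,3.2,-3.1,1.5,0,0,0],
  [0.8,3.2,-3.1,1.5,0,0,0],
  [0.8,0,0,0,0,0,0],
  [0.8,0,0,0,0,0,0],
])

```text
clock: 2.45
position: [366.4, 272.8, 122.3]
ee_rot: [-0.594, 0.805, -0.0, 0.0]
contact_force: [-0.0, 0.5, 0.5]
gripper_width: 68.5
```

```bash
cat >> h.py <<'E'
def pose():
    s=read_state(); M=R.from_quat(s["ee_rot"]).as_matrix(); return s,M,np.degrees(np.arctan2(M[1,0],M[0,0]))
def go(x,y,z,psi=None):
    """report the turn about tool z (deg) needed, then the shift in tool axes (cm) after that turn"""
    s,M,p=pose(); print("t%.2f pos"%s["clock"],np.round(s["position"],1),"psi %.2f"%p,"tilt",np.round(M[:2,2]*57.3,2),"w %.1f"%s["gripper_width"],"F",np.round(s["contact_force"],1))
    psi=p if psi is None else psi; a=np.radians(psi)
    dx,dy,dz=np.array([x,y,z])-s["position"]; c,n=np.cos(a),np.sin(a)
    sh=np.array([c*dx+n*dy,n*dx-c*dy,-dz])/10
    print("turn z %.2f"%((p-psi+180)%360-180),"shift cm",np.round(sh,2),"norm %.1f"%np.linalg.norm(sh))
E
python3 -c "
from h import *
go(367.7,271.7,14,-107.06)"
```

```text
t2.45 pos [366.4 272.8 122.3] psi -107.13 tilt [ 0.01 -0.01] w 68.5 F [-0.   0.5  0.5]
turn z -0.07 shift cm [ 0.07 -0.16 10.83] norm 10.8
```

Emit:
servo_tool([
  [0.8,0.07,-0.16,3,0,0,0],
  [0.8,0,0,3.5,0,0,0],
  [0.8,0,0,2.5,0,0,0],
  [0.8,0,0,1.4,0,0,0],
  [0.8,0,0,0.6,0,0,0],
  [0.8,0,0,0,0,0,0],
])

```text
clock: 3.05
position: [367.0, 273.6, 12.1]
ee_rot: [-0.595, 0.803, -0.0, -0.0]
contact_force: [0.3, 0.2, 0.4]
gripper_width: 68.6
```

```bash
python3 - <<'E'
from h import *
go(367.7,271.7,14,-107.06)
crop("top",130,210,100,80,7,"c.png")
E
```

```text
t3.05 pos [367.  273.6  12.1] psi -106.91 tilt [ 0.   -0.01] w 68.6 F [0.3 0.2 0.4]
turn z 0.15 shift cm [ 0.16 -0.12 -0.19] norm 0.3
```

View pics/c.png

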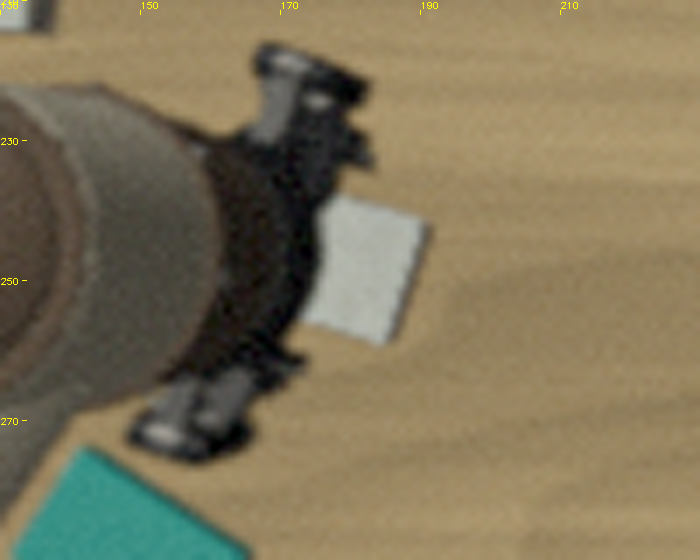

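Emit:
servo_tool([
  [0,0,0,0,0,0,0],
  [0,0,0,0,0,0,0],
  [0,0,0,0,0,0,0],
  [0,0,0,0,0,0,0],
  [0,0,0,0,0,0,0],
  [0,0,0,0,0,0,0],
])

```text
clock: 3.7
position: [367.7, 273.4, 13.6]
ee_rot: [-0.595, 0.804, 0.0, 0.001]
contact_force: [-2.2, 0.3, 6.2]
gripper_width: 43.6
```

Emit:
servo_tool([
  [0,0,0,-1,0,0,0],
  [0,0,0,-2.5,0,0,0],
  [0,0,0,-4,0,0,0],
  [0,0,0,-4,0,0,0],
  [0,0,0,-2.5,0,0,0],
  [0,0,0,0,0,0,0],
])

```text
clock: 4.3
position: [368.7, 274.2, 157.0]
ee_rot: [-0.595, 0.804, 0.001, 0.005]
contact_force: [-0.0, 0.5, 0.1]
gripper_width: 43.5
```

```bash
cat > track.py <<'E'
"""dead-reckoned commanded pose, kept in cmd.json; a move is appended as the sum of its rows (turn first or shift only)"""
import json,sys,numpy as np,os
def load(): return json.load(open("cmd.json")) if os.path.exists("cmd.json") else [203.558,590.9,242.312,-19.01]
def axes(p):
    c,s=np.cos(np.radians(p)),np.sin(np.radians(p)); return np.array([[c,s,0],[s,-c,0],[0,0,-1.]]).T
def add(*mv):  # each mv: (shift x,y,z cm, turn deg); turn applied after the shift
    P=load()
    for x,y,z,t in mv:
        P[:3]=(np.array(P[:3])+axes(P[3])@np.array([x,y,z])*10).tolist(); P[3]-=t
    json.dump(P,open("cmd.json","w")); return P
def need(x,y,z,psi):
    P=load(); t=P[3]-psi; sh=axes(psi).T@(np.array([x,y,z])-P[:3])/10
    print("cmd",np.round(P,2),"-> turn %.2f"%t,"then shift",np.round(sh,2),"norm %.1f"%np.linalg.norm(sh))
E
python3 - <<'E'
from h import *; from track import *
print(add((0,0,0,88),(25.6,-24.8,12,0),(.07,-.16,11,0),(0,0,-14,0)))
s,M,p=pose(); print(s["position"],p,s["gripper_width"],s["contact_force"])
need(616.9,75.6,152,-96.4)
E
```

```text
[367.14426634182394, 272.4120356052024, 152.312, -107.01]
[368.66156023 274.20405384 156.98762379] -106.98447837723684 43.512271365917094 [-0.03826105  0.45395665  0.14133637]
cmd [ 367.14  272.41  152.31 -107.01] -> turn -10.61 then shift [ 16.77 -27.01   0.03] norm 31.8
```

Emit:
servo_tool([
  [0,0,0,0,0,0,-5.3],
  [0,0,0,0,0,0,-5.3],
  [0,2,-3.2,0,0,0,0],
  [0,2.5,-4,0,0,0,0],
  [0,2.5,-4,0,0,0,0],
  [0,2.5,-4,0,0,0,0],
  [0,2.5,-4,0,0,0,0],
  [0,2.5,-4,0,0,0,0],
  [0,1.7,-2.8,0,0,0,0],
  [0,0.6,-1,0,0,0,0],
  [0,0,0,0,0,0,0],
  [0,0,0,0,0,0,0],
])

```text
clock: 5.5
position: [615.5, 75.6, 151.7]
ee_rot: [-0.666, 0.746, 0.001, -0.001]
contact_force: [-0.4, -0.2, -0.6]
gripper_width: 43.3
```

```bash
python3 - <<'E'
from h import *; from track import *
print(add((0,0,0,-10.6),(16.8,-27,0,0)))
s,M,p=pose(); print(s["position"],p,s["gripper_width"],s["contact_force"],M[:2,2]*57.3)
need(616.9,75.6,60,-96.4)
a=get_image("top")["image"]; b=get_image("scene")["image"]
o=np.hstack([cv2.resize(a[60:200,210:310],None,fx=4,fy=4,interpolation=cv2.INTER_CUBIC),cv2.resize(b[110:250,270:370],None,fx=4,fy=4,interpolation=cv2.INTER_CUBIC)])
cv2.imwrite("pics/d.png",o[...,::-1])
E
```

```text
[616.7004284562581, 75.31885472185925, 152.312, -96.41000000000001]
[615.49542444  75.57216322 151.69618577] -96.41419803505848 43.29467636285189 [-0.41957632 -0.15505715 -0.56291576] [-0.10776985 -0.00726191]
cmd [616.7   75.32 152.31 -96.41] -> turn -0.01 then shift [-0.03 -0.02  9.23] norm 9.2
```

View pics/d.png

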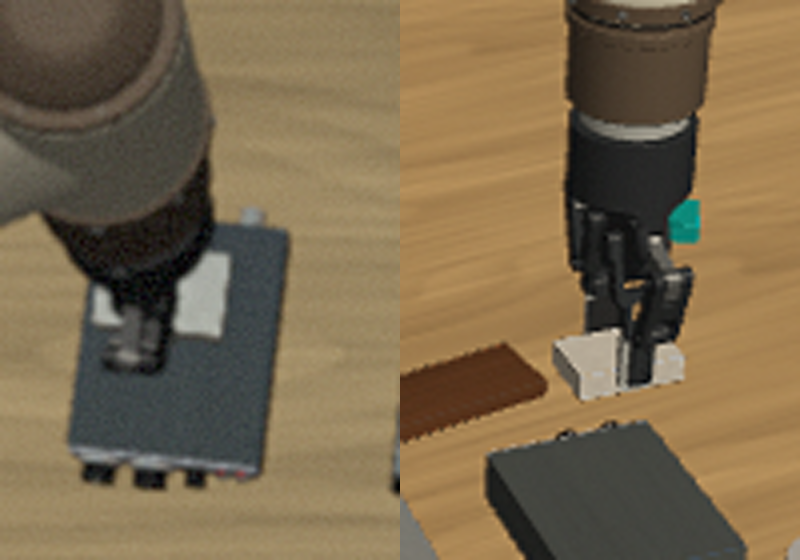

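Emit:
servo_tool([
  [0,0,0,3,0,0,0],
  [0,0,0,3.5,0,0,0],
  [0,0,0,2,0,0,0],
  [0,0,0,0.7,0,0,0],
  [0,0,0,0,0,0,0],
  [0,0,0,0,0,0,0],
])

```text
clock: 6.2
position: [617.4, 76.1, 61.8]
ee_rot: [-0.667, 0.745, -0.001, 0.001]
contact_force: [0.1, -0.3, 0.1]
gripper_width: 43.7
```

Emit:
servo_tool([
  [0,0,0,0.2,0,0,0],
  [0,0,0,0.1,0,0,0],
  [0,0,0,0,0,0,0],
])

```text
clock: 6.5
position: [616.9, 75.4, 57.8]
ee_rot: [-0.666, 0.746, -0.0, 0.0]
contact_force: [-0.5, -0.0, 0.6]
gripper_width: 43.8
```

Emit:
servo_tool([
  [0,0,0,0.1,0,0,0],
  [0,0,0,0.1,0,0,0],
  [0,0,0,0,0,0,0],
])

```text
clock: 6.8
position: [616.9, 75.2, 55.7]
ee_rot: [-0.666, 0.746, -0.0, 0.0]
contact_force: [-0.2, 0.7, 2.2]
gripper_width: 43.8
```

Emit:
servo_tool([
  [0,0,0,0.1,0,0,0],
  [0,0,0,0,0,0,0],
  [0,0,0,0,0,0,0],
])

```text
clock: 7.1
position: [616.8, 75.3, 55.7]
ee_rot: [-0.667, 0.745, -0.0, 0.0]
contact_force: [-2.8, 0.0, 7.5]
gripper_width: 43.3
```

Emit:
servo_tool([
  [0.7,0,0,0,0,0,0],
  [0.7,0,0,0,0,0,0],
  [0.7,0,0,0,0,0,0],
  [0.7,0,0,0,0,0,0],
  [0.7,0,0,-2,0,0,0],
  [0.7,0,0,-3.5,0,0,0],
  [0.7,0,0,-3.5,0,0,0],
  [0.7,0,0,-1,0,0,0],
  [0.7,0,0,0,0,0,-4.9],
  [0.7,0,0,0,0,0,-4.8],
])

```text
clock: 8.1
position: [616.5, 75.4, 154.4]
ee_rot: [0.728, -0.685, -0.0, -0.0]
contact_force: [-0.8, 0.0, -1.2]
gripper_width: 59.8
```

```bash
python3 - <<'E'
from track import *
print(add((0,0,9.8,0),(0,0,-10,-9.7)))
need(380.4,-276.9,40,-86.7)
E
```

```text
[616.7004284562581, 75.31885472185925, 154.312, -86.71000000000001]
cmd [616.7   75.32 154.31 -86.71] -> turn -0.01 then shift [33.8  25.62 11.43] norm 43.9
```

Emit:
servo_tool([
  [0.7,2,1.5,0.6,0,0,0],
  [0.7,3.5,2.7,1.2,0,0,0],
  [0.7,3.5,2.7,1.2,0,0,0],
  [0.7,3.5,2.7,1.2,0,0,0],
  [0.7,3.5,2.7,1.2,0,0,0],
  [0.7,3.5,2.7,1.2,0,0,0],
  [0.7,3.5,2.7,1.2,0,0,0],
  [0.7,3.5,2.7,1.2,0,0,0],
  [0.7,3.5,2.7,1.2,0,0,0],
  [0.7,3.0,2.0,0.9,0,0,0],
  [0.7,0.8,0.5,0.3,0,0,0],
  [0.7,0,0,0,0,0,0],
])

```text
clock: 9.3
position: [379.3, -277.6, 39.5]
ee_rot: [0.726, -0.688, -0.001, 0.0]
contact_force: [1.3, 0.7, -0.8]
gripper_width: 59.5
```

```bash
python3 - <<'E'
from h import *; from track import *
print(add((33.8,25.6,11.4,0)))
s,M,p=pose(); print(s["position"],p,s["gripper_width"],s["contact_force"],M[:2,2]*57.3)
need(380.4,-276.9,12.5,-86.7)
a=get_image("top")["image"]
o=np.hstack([cv2.resize(a[100:200,220:300],None,fx=5,fy=5,interpolation=cv2.INTER_CUBIC),cv2.resize(a[200:300,360:440],None,fx=5,fy=5,interpolation=cv2.INTER_CUBIC)])
cv2.imwrite("pics/e.png",o[...,::-1])
E
```

```text
[380.52010181764797, -276.8158543155762, 40.31200000000001, -86.71000000000001]
[ 379.26749595 -277.60594097   39.50919372] -86.88192102575398 59.451550474745325 [ 1.34688614  0.73695199 -0.80701638] [-0.10441268  0.0348444 ]
cmd [ 380.52 -276.82   40.31  -86.71] -> turn -0.01 then shift [0.01 0.01 2.78] norm 2.8
```

View pics/e.png

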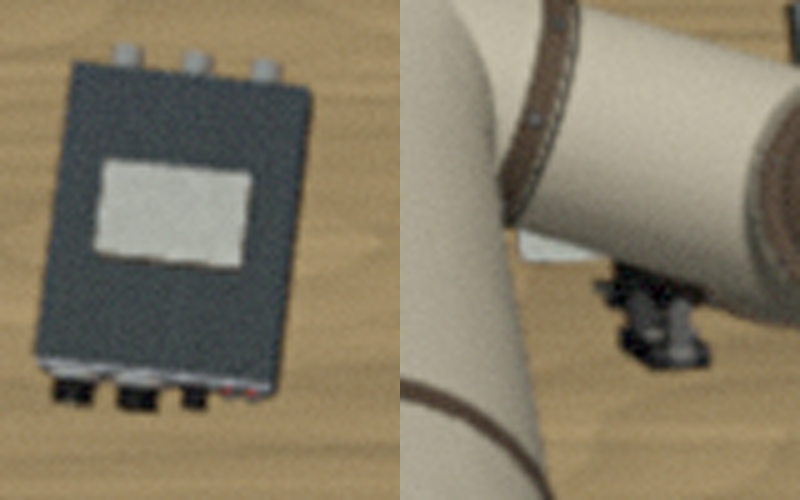

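Emit:
servo_tool([
  [0.7,0,0,1.2,0,0,0],
  [0.7,0,0,1.1,0,0,0],
  [0.7,0,0,0.5,0,0,0],
  [0.7,0,0,0,0,0,0],
  [0,0,0,0,0,0,0],
  [0,0,0,0,0,0,0],
  [0,0,0,0,0,0,0],
  [0,0,0,0,0,0,0],
  [0,0,0,0,0,0,0],
])

```text
clock: 10.25
position: [381.1, -276.9, 12.9]
ee_rot: [0.727, -0.686, 0.001, -0.0]
contact_force: [0.4, 3.1, 5.5]
gripper_width: 42.8
```

```bash
python3 - <<'E'
from h import *
d=get_image("top")
f=lambda L:(np.array(L)+.5)/5-.5+[220,100]
print(fit(d,f([[103,160],[250,173],[240,268],[94,252]]),45,70,60))
print(fit(d,f([[74,62],[312,88],[273,384],[37,357]]),150,120,42))
E
```

```text
(np.float64(616.9079061896699), np.float64(74.76538016025405), np.float64(-5.432529586325896), np.float64(0.4123638614165088))
(np.float64(617.2260320792826), np.float64(75.33895118059779), np.float64(-6.427423539597522), np.float64(0.858407260205297))
```

Emit:
servo_tool([
  [0,0,0,-1,0,0,0],
  [0,0,0,-2.5,0,0,0],
  [0,0,0,-4,0,0,0],
  [0,0,0,-4,0,0,0],
  [0,0,0,-2,0,0,4.9],
  [0,0,0,0,0,0,4.8],
  [0,0,0,0,0,0,0],
])

```text
clock: 11.0
position: [380.4, -276.9, 148.4]
ee_rot: [-0.666, 0.746, -0.001, 0.001]
contact_force: [-0.5, 0.0, -0.5]
gripper_width: 42.7
```

```bash
python3 - <<'E'
from h import *; from track import *
print(add((0,0,2.8,0),(0,0,-13.5,9.7)))
s,M,p=pose(); print(s["position"],p,s["gripper_width"],s["contact_force"],M[:2,2]*57.3)
need(616.9,75.4,110,-96.4)
E
```

```text
[380.52010181764797, -276.8158543155762, 147.312, -96.41000000000001]
[ 380.38862665 -276.90651464  148.42435274] -96.43180423273988 42.66494876523481 [-0.4966834   0.01277726 -0.53469453] [ 0.11170561 -0.02283056]
cmd [ 380.52 -276.82  147.31  -96.41] -> turn -0.01 then shift [-37.64 -19.56   3.73] norm 42.6
```

Emit:
servo_tool([
  [0,-2,-1,0,0,0,0],
  [0,-4,-2,0,0,0,0],
  [0,-4.2,-2.2,0,0,0,0],
  [0,-4.2,-2.2,0,0,0,0],
  [0,-4.2,-2.2,0.2,0,0,0],
  [0,-4.2,-2.2,0.5,0,0,0],
  [0,-4.2,-2.2,0.8,0,0,0],
  [0,-4.2,-2.2,1,0,0,0],
  [0,-4.0,-2.1,0.8,0,0,0],
  [0,-2.0,-1,0.4,0,0,0],
  [0,-0.4,-0.2,0,0,0,0],
  [0,0,0,0,0,0,0],
])

```text
clock: 12.2
position: [615.7, 75.2, 109.2]
ee_rot: [-0.667, 0.745, 0.001, -0.001]
contact_force: [-0.9, -0.7, 0.3]
gripper_width: 43.2
```

```bash
python3 - <<'E'
from h import *; from track import *
print(add((-37.6,-19.5,3.7,0)))
s,M,p=pose(); print(s["position"],p,s["gripper_width"],s["contact_force"],M[:2,2]*57.3)
need(616.9,75.4,74.5,-96.4)
a=get_image("top")["image"]; b=get_image("scene")["image"]
o=np.hstack([cv2.resize(a[60:200,210:310],None,fx=4,fy=4,interpolation=cv2.INTER_CUBIC),cv2.resize(b[110:250,270:370],None,fx=4,fy=4,interpolation=cv2.INTER_CUBIC)])
cv2.imwrite("pics/f.png",o[...,::-1])
E
```

```text
[616.2785826520264, 75.06329925090893, 110.31200000000001, -96.41000000000001]
[615.68454479  75.20563257 109.1576671 ] -96.30691861880135 43.1829696850148 [-0.8863162  -0.66569885  0.30633451] [-0.14248192 -0.04997476]
cmd [616.28  75.06 110.31 -96.41] -> turn -0.01 then shift [-0.04 -0.06  3.58] norm 3.6
```

View pics/f.png

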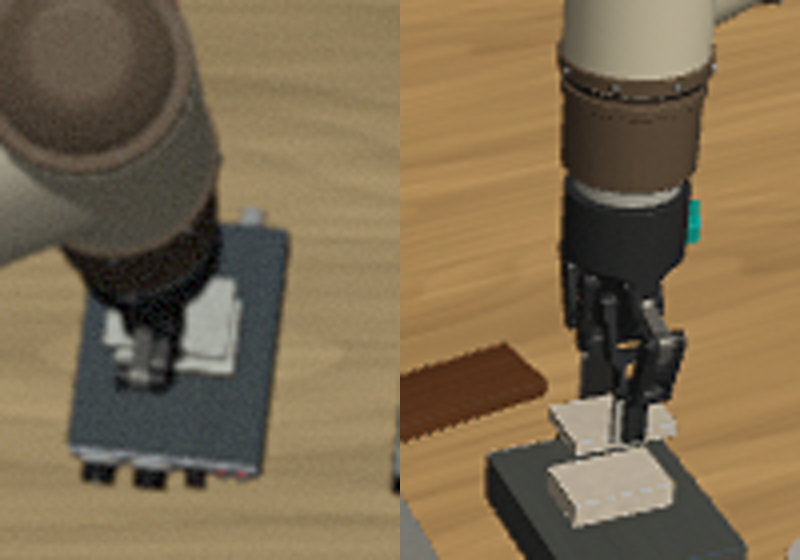

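Emit:
servo_tool([
  [0,-0.04,-0.06,1.2,0,0,0],
  [0,0,0,1.4,0,0,0],
  [0,0,0,0.7,0,0,0],
  [0,0,0,0.3,0,0,0],
  [0,0,0,0,0,0,0],
  [0,0,0,0,0,0,0],
])

```text
clock: 12.9
position: [617.2, 75.4, 74.3]
ee_rot: [-0.666, 0.746, -0.0, 0.0]
contact_force: [0.2, 0.3, -0.4]
gripper_width: 43.1
```

Emit:
servo_tool([
  [0,0,0,0.1,0,0,0],
  [0,0,0,0,0,0,0],
  [0,0,0,0,0,0,0],
])

```text
clock: 13.2
position: [617.0, 75.4, 73.4]
ee_rot: [-0.666, 0.746, -0.0, 0.0]
contact_force: [-0.1, -0.7, -0.7]
gripper_width: 42.9
```

Emit:
servo_tool([
  [0,0,0,0.1,0,0,0],
  [0,0,0,0,0,0,0],
  [0,0,0,0,0,0,0],
])

```text
clock: 13.5
position: [617.1, 75.5, 73.0]
ee_rot: [-0.667, 0.745, -0.0, 0.0]
contact_force: [-1.1, 0.1, 4.7]
gripper_width: 42.8
```

Emit:
servo_tool([
  [0.6,0,0,0,0,0,0],
  [0.6,0,0,0,0,0,0],
  [0.6,0,0,0,0,0,0],
  [0.6,0,0,0,0,0,0],
  [0.6,0,0,-2,0,0,0],
  [0.95,0,0,-3.5,0,0,0],
  [0.95,0,0,-1.5,0,0,-4.8],
  [0.95,0,0,0,0,0,-4.7],
])

```text
clock: 14.3
position: [618.7, 75.9, 145.6]
ee_rot: [0.727, -0.686, 0.002, -0.003]
contact_force: [0.5, 0.5, -0.3]
gripper_width: 81.1
```

```bash
python3 - <<'E'
from track import *
print(add((-.04,-.06,3.8,0),(0,0,-7,-9.5)))
need(420.7,-23.9,50,-86.9)
E
```

```text
[616.9194886717338, 75.39381320508156, 142.312, -86.91000000000001]
cmd [616.92  75.39 142.31 -86.91] -> turn -0.01 then shift [ 8.85 20.13  9.23] norm 23.9
```

Emit:
servo_tool([
  [0.95,1,2.2,0,0,0,0],
  [0.95,1.8,4,0,0,0,0],
  [0.95,1.9,4.3,0.8,0,0,0],
  [0.95,1.9,4.3,1.5,0,0,0],
  [0.95,1.5,3.5,2.5,0,0,0],
  [0.95,0.75,1.83,3,0,0,0],
  [0.95,0,0,1.4,0,0,0],
  [0.95,0,0,0,0,0,0],
])

```text
clock: 15.1
position: [419.1, -24.5, 49.1]
ee_rot: [0.726, -0.688, -0.001, 0.002]
contact_force: [0.7, 0.1, -0.0]
gripper_width: 80.8
```

```bash
python3 - <<'E'
from h import *; from track import *
print(add((8.85,20.13,9.2,0)))
s,M,p=pose(); print(s["position"],p,s["gripper_width"],s["contact_force"],M[:2,2]*57.3)
need(420.7,-23.9,12,-86.9)
a=get_image("top")["image"]
o=np.hstack([cv2.resize(a[100:200,220:300],None,fx=4,fy=4,interpolation=cv2.INTER_CUBIC),cv2.resize(a[190:290,235:355],None,fx=4,fy=4,interpolation=cv2.INTER_CUBIC)])
cv2.imwrite("pics/g.png",o[...,::-1])
E
```

```text
[420.68271133507324, -23.828498905259252, 50.31200000000001, -86.91000000000001]
[419.06373582 -24.50270326  49.05325829] -86.93107730740168 80.81883362335554 [ 0.66649401  0.09683181 -0.03987628] [-0.21971465 -0.07322326]
cmd [420.68 -23.83  50.31 -86.91] -> turn -0.01 then shift [ 0.01 -0.    3.83] norm 3.8
```

View pics/g.png

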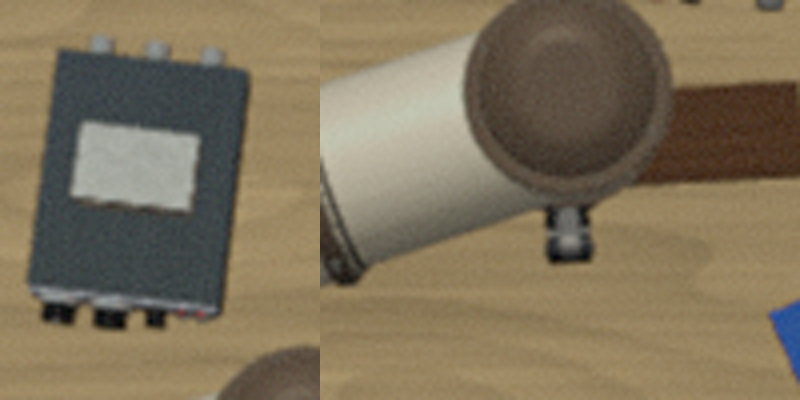

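Emit:
servo_tool([
  [0.95,0,0,1.5,0,0,0],
  [0.95,0,0,1.6,0,0,0],
  [0.95,0,0,0.7,0,0,0],
  [0.95,0,0,0,0,0,0],
  [0,0,0,0,0,0,0],
  [0,0,0,0,0,0,0],
  [0,0,0,0,0,0,0],
  [0,0,0,0,0,0,0],
  [0,0,0,0,0,0,0],
  [0,0,0,0,0,0,0],
])

```text
clock: 16.15
position: [421.5, -23.6, 13.6]
ee_rot: [0.726, -0.688, 0.001, -0.001]
contact_force: [-1.3, 0.5, 5.0]
gripper_width: 57.9
```

Emit:
servo_tool([
  [0,0,0,-1,0,0,0],
  [0,0,0,-2.5,0,0,0],
  [0,0,0,-4,0,0,0],
  [0,0,0,-4,0,0,0],
  [0,0,0,-2.5,0,0,0],
  [0,0,0,0,0,0,4.7],
  [0,0,0,0,0,0,4.8],
  [0,0,0,0,0,0,0],
  [0,0,0,0,0,0,0],
])

```text
clock: 17.05
position: [420.4, -23.9, 152.5]
ee_rot: [-0.667, 0.745, 0.0, 0.0]
contact_force: [0.6, 0.2, -3.3]
gripper_width: 58.2
```

```bash
python3 - <<'E'
from h import *; from track import *
print(add((0,0,3.8,0),(0,0,-14,9.5)))
s,M,p=pose(); print(s["position"],p,s["gripper_width"],s["contact_force"],s["wrist_torque"],M[:2,2]*57.3)
need(605.8,-23.9,150,-96.4)
a=get_image("top")["image"]; b=get_image("scene")["image"]
o=np.hstack([cv2.resize(a[180:280,210:360],None,fx=2.5,fy=2.5,interpolation=cv2.INTER_CUBIC),cv2.resize(b[100:200,190:340],None,fx=2.5,fy=2.5,interpolation=cv2.INTER_CUBIC)])
cv2.imwrite("pics/i.png",o[...,::-1])
E
```

```text
[420.68271133507324, -23.828498905259252, 152.312, -96.41000000000001]
[420.36129701 -23.88458682 152.47355318] -96.3142647727511 58.15435094680881 [ 0.60250315  0.15857476 -3.34698787] [ 0.01975531 -0.07635971  0.0055029 ] [0.00380174 0.00979919]
cmd [420.68 -23.83 152.31 -96.41] -> turn -0.01 then shift [ -2.06 -18.4    0.23] norm 18.5
```

View pics/i.png

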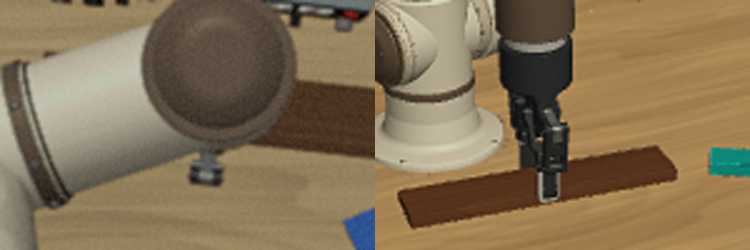

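Emit:
servo_tool([
  [0,-0.2,-1.8,0,0,0,0],
  [0,-0.4,-3.6,0,0,0,0],
  [0,-0.5,-4.4,0,0,0,0],
  [0,-0.5,-4.4,0,0,0,0],
  [0,-0.36,-3,0,0,0,0],
  [0,-0.1,-1.2,0,0,0,0],
  [0,0,0,0,0,0,0],
  [0,0,0,2,0,0,0],
  [0,0,0,3,0,0,0],
  [0,0,0,1.2,0,0,0],
  [0,0,0,0.3,0,0,0],
  [0,0,0,0,0,0,0],
])

```text
clock: 18.35
position: [605.8, -23.9, 87.6]
ee_rot: [-0.667, 0.745, -0.0, -0.0]
contact_force: [-0.1, -0.5, -1.3]
gripper_width: 58.1
```

```bash
python3 - <<'E'
from h import *; from track import *
print(add((-2.06,-18.4,6.5,0)))
s,M,p=pose(); print(s["position"],p,s["gripper_width"],s["contact_force"],s["wrist_torque"],M[:2,2]*57.3)
need(605.8,-23.9,82.3,-96.4)
a=get_image("top")["image"]; b=get_image("scene")["image"]
o=np.hstack([cv2.resize(a[90:210,220:370],None,fx=2.6,fy=2.6,interpolation=cv2.INTER_CUBIC),cv2.resize(b[150:270,210:360],None,fx=2.6,fy=2.6,interpolation=cv2.INTER_CUBIC)])
cv2.imwrite("pics/j.png",o[...,::-1])
E
```

```text
[605.8322588958749, -23.899477989567014, 87.31200000000001, -96.41000000000001]
[605.75398731 -23.93659104  87.60285536] -96.37622098892524 58.12751815918891 [-0.1112738  -0.45898638 -1.31186662] [ 0.03023669 -0.03963298  0.01033486] [-0.00434229 -0.02287867]
cmd [605.83 -23.9   87.31 -96.41] -> turn -0.01 then shift [0.  0.  0.5] norm 0.5
```

View pics/j.png

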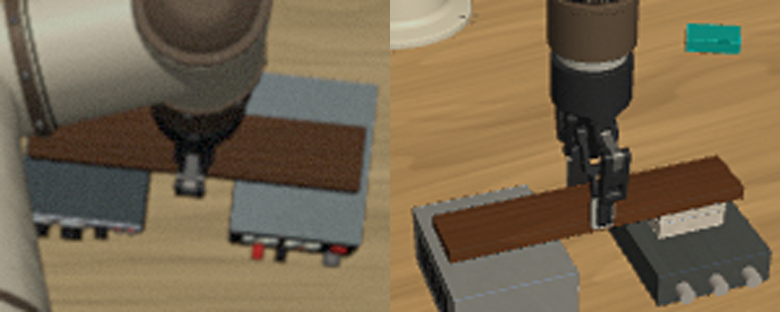

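Shelf is aligned over both boxes; lower in small steps to contact.

Emit:
servo_tool([
  [0,0,0,0.1,0,0,0],
  [0,0,0,0.1,0,0,0],
  [0,0,0,0.1,0,0,0],
  [0,0,0,0,0,0,0],
  [0,0,0,0,0,0,0],
])

```text
clock: 18.95
position: [605.8, -23.9, 84.3]
ee_rot: [-0.666, 0.746, -0.0, -0.0]
contact_force: [-0.7, 0.1, -1.9]
gripper_width: 58.0
```

Emit:
servo_tool([
  [0,0,0,0.1,0,0,0],
  [0,0,0,0,0,0,0],
  [0,0,0,0,0,0,0],
])

```text
clock: 19.25
position: [606.0, -23.9, 83.7]
ee_rot: [-0.667, 0.745, -0.0, 0.0]
contact_force: [-0.1, 0.1, 1.7]
gripper_width: 57.9
```

Emit:
servo_tool([
  [0,0,0,0.1,0,0,0],
  [0,0,0,0,0,0,0],
  [0,0,0,0,0,0,0],
])

```text
clock: 19.55
position: [606.0, -23.9, 83.6]
ee_rot: [-0.667, 0.745, -0.0, 0.0]
contact_force: [-2.1, 1.1, 6.0]
gripper_width: 58.3
```

Emit:
servo_tool([
  [0.85,0,0,0,0,0,0],
  [0.85,0,0,0,0,0,0],
  [0.85,0,0,0,0,0,0],
  [0.85,0,0,0,0,0,0],
  [0.85,0,0,0,0,0,0],
  [0.85,0,0,-2,0,0,0],
  [0.85,0,0,-3.5,0,0,0],
  [0.85,0,0,-1.5,0,0,1.4],
  [0.85,0,0,0,0,0,0],
])

```text
clock: 20.45
position: [607.5, -23.7, 155.3]
ee_rot: [-0.657, 0.754, -0.002, 0.003]
contact_force: [0.7, 0.3, 0.3]
gripper_width: 72.8
```

```bash
python3 - <<'E'
from h import *; from track import *
print(add((0,0,.5,0),(0,0,-7,1.4)))
s,M,p=pose(); print(s["position"],p,s["gripper_width"],s["contact_force"],M[:2,2]*57.3)
need(621.3,322.6,120,-97.8)
E
```

```text
[605.8322588958749, -23.899477989567014, 152.312, -97.81000000000002]
[607.5396476  -23.70342868 155.29279607] -97.7915642963296 72.8491167054903 [0.68899388 0.27957135 0.26283179] [0.35191777 0.04347229]
cmd [605.83 -23.9  152.31 -97.81] -> turn -0.01 then shift [-34.54   3.17   3.23] norm 34.8
```

Emit:
servo_tool([
  [0.85,-2,0.2,0,0,0,0],
  [0.85,-4,0.37,0,0,0,0],
  [0.85,-4.5,0.4,0,0,0,0],
  [0.85,-4.5,0.4,0,0,0,0],
  [0.85,-4.5,0.4,0.5,0,0,0],
  [0.85,-4.5,0.4,0.8,0,0,0],
  [0.85,-4.5,0.4,1,0,0,0],
  [0.85,-3.5,0.3,0.9,0,0,0],
  [0.85,-2,0.2,0,0,0,0],
  [0.85,-0.5,0.1,0,0,0,0],
  [0.85,0,0,0,0,0,0],
])

```text
clock: 21.55
position: [621.1, 322.1, 120.0]
ee_rot: [-0.657, 0.753, 0.0, -0.0]
contact_force: [1.2, -0.3, -0.3]
gripper_width: 72.4
```

```bash
python3 - <<'E'
from h import *; from track import *
print(add((-34.5,3.17,3.2,0)))
s,M,p=pose(); print(s["position"],p,s["gripper_width"],s["contact_force"],M[:2,2]*57.3)
need(621.3,322.6,43,-97.8)
a=get_image("top")["image"]; b=get_image("scene")["image"]
o=np.hstack([cv2.resize(a[90:210,220:380],None,fx=3,fy=3,interpolation=cv2.INTER_CUBIC),cv2.resize(b[150:270,340:440],None,fx=3,fy=3,interpolation=cv2.INTER_CUBIC)])
cv2.imwrite("pics/k.png",o[...,::-1])
E
```

```text
[621.3078322313314, 322.2080148936974, 120.31200000000001, -97.81000000000002]
[621.09624864 322.08216117 119.97367415] -97.78359625085734 72.35873088983323 [ 1.19943379 -0.26678449 -0.3144588 ] [-0.03828035 -0.03079139]
cmd [621.31 322.21 120.31 -97.81] -> turn -0.01 then shift [-0.04  0.01  7.73] norm 7.7
```

View pics/k.png

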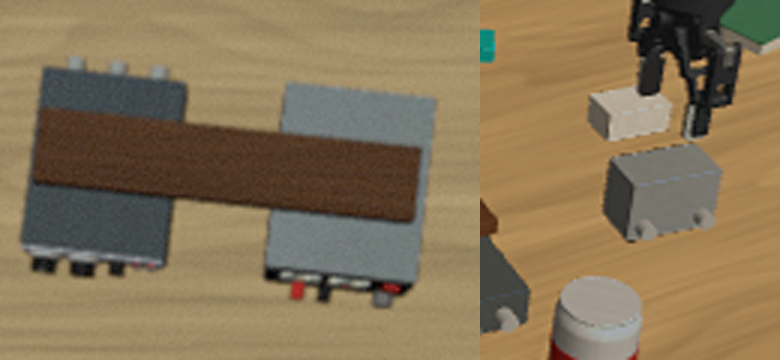

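Emit:
servo_tool([
  [0.85,-0.04,0,2,0,0,0],
  [0.85,0,0,3,0,0,0],
  [0.85,0,0,2,0,0,0],
  [0.85,0,0,0.7,0,0,0],
  [0.85,0,0,0,0,0,0],
  [0,0,0,0,0,0,0],
  [0,0,0,0,0,0,0],
  [0,0,0,0,0,0,0],
  [0,0,0,0,0,0,0],
  [0,0,0,0,0,0,0],
  [0,0,0,0,0,0,0],
])

```text
clock: 22.75
position: [622.4, 323.0, 45.5]
ee_rot: [-0.657, 0.754, -0.0, 0.002]
contact_force: [-0.3, -0.4, 5.6]
gripper_width: 48.7
```

Emit:
servo_tool([
  [0,0,0,-1,0,0,0],
  [0,0,0,-2.5,0,0,0],
  [0,0,0,-4,0,0,0],
  [0,0,0,-4,0,0,0],
  [0,0,0,-2.5,0,0,-1.4],
  [0,0,0,0,0,0,0],
  [0,0,0,0,0,0,0],
])

```text
clock: 23.45
position: [620.1, 322.3, 181.6]
ee_rot: [-0.666, 0.746, 0.001, -0.001]
contact_force: [-0.6, 0.2, -4.7]
gripper_width: 49.2
```

```bash
python3 - <<'E'
from h import *; from track import *
print(add((-.04,0,7.7,0),(0,0,-14,-1.4)))
s,M,p=pose(); print(s["position"],p,s["gripper_width"],s["contact_force"],s["wrist_torque"],M[:2,2]*57.3)
d=get_image("top")
f=lambda L:(np.array(L)+.5)/3-.5+[220,90]
print(fit(d,f([[42,107],[423,148],[414,221],[32,181]]),60,300,85))
print(fit(d,f([[286,83],[436,98],[float('nan')]*2,[266,265]]),150,120,70))
need(616.9,75.4,182,-96.4)
E
```

```text
[621.3621876267255, 322.6043045491157, 183.312, -96.41000000000001]
[620.08953253 322.2997655  181.62386455] -96.46972898365578 49.161552199067174 [-0.57127881  0.21775447 -4.74773024] [-0.04588677  0.07897058  0.00126199] [-0.17944028 -0.01929885]
(np.float64(605.4758206218756), np.float64(-24.304406014925107), np.float64(-6.1476721704398125), np.float64(0.534585065203288))
(np.float64(595.056658599377), np.float64(-122.62571848524072), np.float64(-6.175069526800362), np.float64(0.7411851990605101))
cmd [621.36 322.6  183.31 -96.41] -> turn -0.01 then shift [24.62 -2.31  0.13] norm 24.7
```

Emit:
servo_tool([
  [0,1.5,-0.15,0,0,0,0],
  [0,3,-0.3,0,0,0,0],
  [0,4,-0.4,0,0,0,0],
  [0,4.5,-0.4,0,0,0,0],
  [0,4.5,-0.4,0,0,0,0],
  [0,4,-0.36,0,0,0,0],
  [0,2.3,-0.2,0,0,0,0],
  [0,0.8,-0.1,0,0,0,0],
  [0,0,0,1.5,0,0,0],
  [0,0,0,2.2,0,0,0],
  [0,0,0,1,0,0,0],
  [0,0,0,0.3,0,0,0],
])

```text
clock: 24.7
position: [615.4, 75.2, 130.9]
ee_rot: [-0.667, 0.745, 0.001, -0.003]
contact_force: [0.6, -0.4, -4.0]
gripper_width: 49.0
```

Emit:
servo_tool([
  [0,0,0,0,0,0,0],
  [0,0,0,0,0,0,0],
])

```text
clock: 24.9
position: [617.5, 75.9, 134.1]
ee_rot: [-0.667, 0.745, -0.0, 0.001]
contact_force: [-0.2, 0.5, -4.4]
gripper_width: 49.5
```

```bash
python3 - <<'E'
from h import *; from track import *
print(add((24.6,-2.31,5,0)))
s,M,p=pose(); print(s["position"],p,s["gripper_width"],s["contact_force"],s["wrist_torque"],M[:2,2]*57.3)
a=get_image("top")["image"]; b=get_image("scene")["image"]
o=np.hstack([cv2.resize(a[60:180,220:350],None,fx=3,fy=3,interpolation=cv2.INTER_CUBIC),cv2.resize(b[130:250,260:390],None,fx=3,fy=3,interpolation=cv2.INTER_CUBIC)])
cv2.imwrite("pics/l.png",o[...,::-1])
E
```

```text
[616.8537523697488, 75.56324720938187, 133.312, -96.41000000000001]
[617.51102354  75.92599943 134.05654553] -96.37616643078681 49.45019760274593 [-0.16709097  0.48997584 -4.41696594] [-0.01033408 -0.01277961  0.00687896] [0.09079943 0.01271254]
```

View pics/l.png

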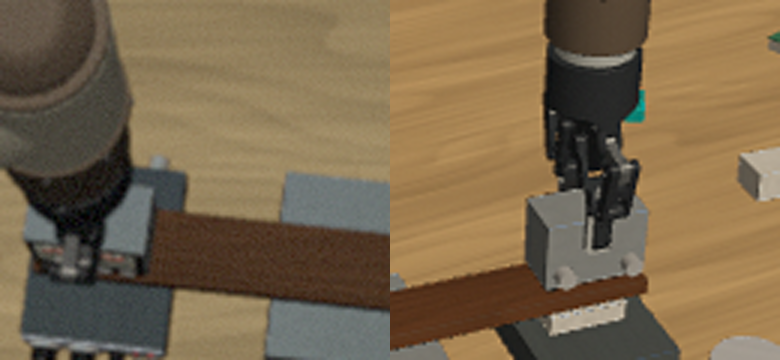

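Emit:
servo_tool([
  [0,0,0,0.1,0,0,0],
  [0,0,0,0.1,0,0,0],
  [0,0,0,0,0,0,0],
  [0,0,0,0,0,0,0],
])

```text
clock: 25.4
position: [616.8, 75.5, 131.3]
ee_rot: [-0.666, 0.746, -0.0, 0.0]
contact_force: [0.5, 0.3, -4.5]
gripper_width: 48.9
```

Emit:
servo_tool([
  [0,0,0,0.1,0,0,0],
  [0,0,0,0,0,0,0],
  [0,0,0,0,0,0,0],
])

```text
clock: 25.7
position: [617.0, 75.5, 130.7]
ee_rot: [-0.666, 0.746, -0.0, 0.0]
contact_force: [-0.5, -0.9, -1.9]
gripper_width: 49.4
```

Emit:
servo_tool([
  [0,0,0,0.1,0,0,0],
  [0,0,0,0,0,0,0],
  [0,0,0,0,0,0,0],
])

```text
clock: 26.0
position: [617.1, 75.5, 130.5]
ee_rot: [-0.667, 0.745, -0.0, 0.0]
contact_force: [-3.4, -0.7, 6.4]
gripper_width: 49.2
```

Emit:
servo_tool([
  [0,0,0,-0.05,0,0,0],
  [0.8,0,0,0,0,0,0],
  [0.8,0,0,0,0,0,0],
  [0.8,0,0,0,0,0,0],
  [0.8,0,0,0,0,0,0],
  [0.8,0,0,0,0,0,0],
  [0.8,0,0,-1.5,0,0,0],
  [0.8,0,0,-3,0,0,0],
  [0.8,0,0,-3,0,0,0],
  [0.8,0,0,-1.4,0,0,0],
  [0.8,0,0,0,0,0,0],
])

```text
clock: 27.1
position: [618.2, 75.9, 221.7]
ee_rot: [-0.667, 0.745, -0.001, 0.003]
contact_force: [0.2, -0.3, -0.2]
gripper_width: 68.5
```

```bash
python3 - <<'E'
from h import *; from track import *
print(add((0,0,.4,0),(0,0,-8.95,0)))
s,M,p=pose(); print(s["position"],p,s["gripper_width"],s["contact_force"],M[:2,2]*57.3)
need(595,-240,218,-74.2)
E
```

```text
[616.8537523697488, 75.56324720938187, 218.812, -96.41000000000001]
[618.1943787   75.9017878  221.67368232] -96.3954345575467 68.50637840030822 [ 0.16805465 -0.32824258 -0.24474269] [0.32850262 0.0955232 ]
cmd [616.85  75.56 218.81 -96.41] -> turn -22.21 then shift [29.77 10.69  0.08] norm 31.6
```

```bash
python3 - <<'E'
from track import *
need(430,-150,218,-74.2)
E
```

```text
cmd [616.85  75.56 218.81 -96.41] -> turn -22.21 then shift [16.62 24.12  0.08] norm 29.3
```

Emit:
servo_tool([
  [0.8,0,0,0,0,0,-7.4],
  [0.8,0,0,0,0,0,-7.4],
  [0.8,0,0,0,0,0,-7.4],
  [0.8,1.5,2.1,0,0,0,0],
  [0.8,2.6,3.8,0,0,0,0],
  [0.8,2.7,4,0,0,0,0],
  [0.8,2.7,4,0,0,0,0],
  [0.8,2.7,4,0,0,0,0],
  [0.8,2.5,3.6,0,0,0,0],
  [0.8,1.5,2,0,0,0,0],
  [0.8,0.4,0.6,0,0,0,0],
  [0.8,0,0,0,0,0,0],
])

```text
clock: 28.3
position: [429.3, -150.2, 218.1]
ee_rot: [0.797, -0.604, -0.0, 0.0]
contact_force: [-0.3, 0.3, 0.2]
gripper_width: 68.5
```

```bash
python3 - <<'E'
from h import *; from track import *
print(add((0,0,0,-22.2),(16.6,24.1,0,0)))
a=get_image("top")["image"]; b=get_image("scene")["image"]
f=lambda im,x,y,w,h,k:cv2.resize(im[y:y+h,x:x+w],None,fx=k,fy=k,interpolation=cv2.INTER_CUBIC)
# left: meter top (400x300), below: meter scene ; right: speaker
o=np.vstack([np.hstack([f(a,225,100,80,60,5),f(a,395,120,80,60,5)]),np.hstack([f(b,290,160,80,60,5),f(b,130,245,80,60,5)])])
cv2.imwrite("pics/m.png",o[...,::-1])
E
```

```text
[430.1184091837823, -149.7518912194848, 218.812, -74.21000000000001]
```

View pics/m.png

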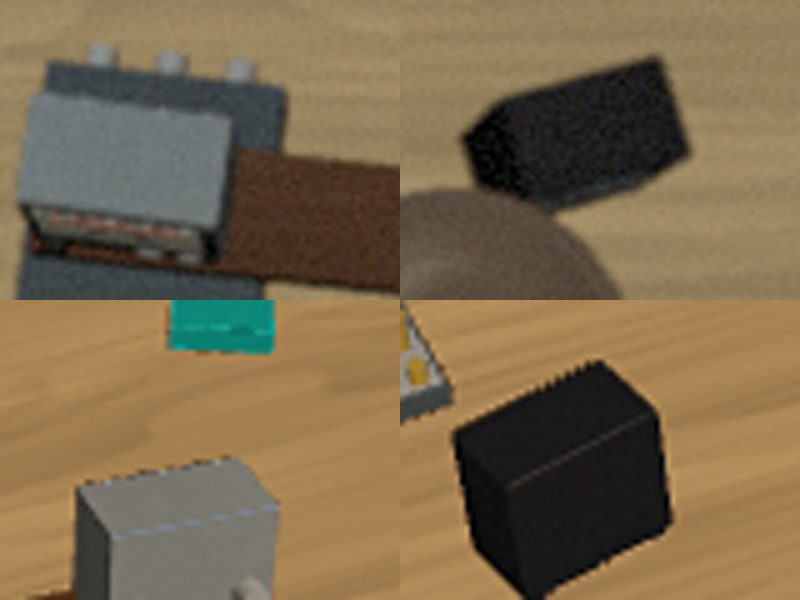

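```bash
python3 - <<'E'
from h import *
T,S=get_image("top"),get_image("scene"); n=float('nan')
def c(L,o,t): return (np.array(L,float)-t+.5)/5-.5+o
def joint(ut,us,lx,ly,z):
    print("top",np.round(fit(T,ut,lx,ly,z),2),"scene",np.round(fit(S,us,lx,ly,z),2))
    def r(p):
        P=rect(*p,lx,ly,z); e=np.r_[proj(T,P)-ut,proj(S,P)-us].ravel(); return np.nan_to_num(e)
    q=least_squares(r,[600,0,0],x_scale=[10,10,.1]); print(q.x[:2],np.degrees(q.x[2]),np.round(q.fun,1))
joint(c([[35,94],[233,116],[217,226],[19,203]],[225,100],[0,0]),c([[278,506],[112,540],[78,487],[240,458]],[290,160],[0,300]),52,90,151)
joint(c([[510,100],[660,57],[691,155],[n,n]],[395,120],[400,0]),c([[655,409],[510,488],[454,434],[598,361]],[130,245],[400,300]),52,80,76)
E
```

```text
top [617.29  75.54  -6.75   0.79] scene [619.01  76.73  -8.2    0.9 ]
[617.90287163  76.1803679 ] -7.182884652876178 [-0.7 -1.2  0.2 -0.6  0.2  0.6 -0.9  0.1  0.5  0.2 -0.1  0.  -1.3 -0.3
 -0.8 -0.7]
top [ 605.15 -347.74   15.77    2.38] scene [ 608.14 -345.8    16.95    1.34]
[ 606.31876358 -346.5239617 ] 15.962408365678593 [-2.9 -0.5  0.3 -1.2  0.9  0.2  0.   0.   0.8 -0.1 -1.   0.1 -1.8 -0.7
 -0.1 -1.2]
```

```bash
python3 - <<'E'
from track import *
need(606,-346.8,120,-74.2)
E
```

```text
cmd [ 430.12 -149.75  218.81  -74.21] -> turn -0.01 then shift [ 23.75 -11.56   9.88] norm 28.2
```

Emit:
servo_tool([
  [0.85,1.5,-0.75,0,0,0,0.0],
  [0.85,3,-1.5,0.3,0,0,0],
  [0.85,3.8,-1.85,0.8,0,0,0],
  [0.85,4,-1.95,1.5,0,0,0],
  [0.85,4,-1.95,2,0,0,0],
  [0.85,3.8,-1.85,2,0,0,0],
  [0.85,2.5,-1.2,2,0,0,0],
  [0.85,1.15,-0.5,1.2,0,0,0],
  [0.85,0,0,0,0,0,0],
  [0.85,0,0,0,0,0,0],
])

```text
clock: 29.5
position: [605.9, -346.0, 120.7]
ee_rot: [0.798, -0.603, -0.0, 0.0]
contact_force: [0.6, 0.1, -0.1]
gripper_width: 72.2
```

Emit:
servo_tool([
  [0.85,0,0,2,0,0,0],
  [0.85,0,0,3,0,0,0],
  [0.85,0,0,1.7,0,0,0],
  [0.85,0,0,0.5,0,0,0],
  [0.85,0,0,0,0,0,0],
])

```text
clock: 30.0
position: [606.1, -346.1, 50.0]
ee_rot: [0.798, -0.603, 0.0, -0.0]
contact_force: [0.5, 0.4, -0.2]
gripper_width: 72.7
```

Emit:
servo_tool([
  [0,0,0,0,0,0,0],
  [0,0,0,0,0,0,0],
  [0,0,0,0,0,0,0],
  [0,0,0,0,0,0,0],
  [0,0,0,0,0,0,0],
  [0,0,0,0,0,0,0],
])

```text
clock: 30.6
position: [607.0, -347.1, 51.4]
ee_rot: [0.798, -0.603, 0.002, -0.0]
contact_force: [0.3, 1.6, 6.3]
gripper_width: 51.4
```

Emit:
servo_tool([
  [0,0,0,-1,0,0,0],
  [0,0,0,-2.5,0,0,0],
  [0,0,0,-4,0,0,0],
  [0,0,0,-4,0,0,0],
  [0,0,0,-2.5,0,0,7.4],
  [0,0,0,0,0,0,7.4],
  [0,0,0,0,0,0,7.4],
  [0,0,0,0,0,0,0],
])

```text
clock: 31.4
position: [605.0, -346.4, 188.0]
ee_rot: [-0.666, 0.746, 0.001, -0.0]
contact_force: [-0.6, 0.4, -4.0]
gripper_width: 51.4
```

```bash
python3 - <<'E'
from h import *; from track import *
print(add((23.75,-11.55,9.8,0),(0,0,7.2,0),(0,0,-14,22.2)))
s,M,p=pose(); print(s["position"],p,s["gripper_width"],s["contact_force"],s["wrist_torque"],M[:2,2]*57.3)
need(594.7,-123.0,188.8,-96.4)
E
```

```text
[605.8867467605909, -346.8609765136058, 188.812, -96.41000000000001]
[ 605.03892895 -346.44787761  188.03847278] -96.43473414631502 51.40574941333049 [-0.64613854  0.354074   -3.99094623] [-0.05542514 -0.03464342  0.00771109] [-0.09727349  0.08641491]
cmd [ 605.89 -346.86  188.81  -96.41] -> turn -0.01 then shift [-22.12   3.61   0.  ] norm 22.4
```

Emit:
servo_tool([
  [0,-1.5,0.25,0,0,0,0],
  [0,-3,0.5,0,0,0,0],
  [0,-4,0.65,0,0,0,0],
  [0,-4,0.65,0,0,0,0],
  [0,-4,0.65,0,0,0,0],
  [0,-3.3,0.5,0,0,0,0],
  [0,-1.7,0.3,0,0,0,0],
  [0,-0.6,0.1,0,0,0,0],
  [0,0,0,1.5,0,0,0],
  [0,0,0,2.2,0,0,0],
  [0,0,0,1,0,0,0],
  [0,0,0,0.3,0,0,0],
])

```text
clock: 32.6
position: [593.8, -123.9, 137.1]
ee_rot: [-0.666, 0.746, 0.001, -0.001]
contact_force: [-0.6, -0.9, -4.0]
gripper_width: 51.4
```

Emit:
servo_tool([
  [0,0,0,0,0,0,0],
  [0,0,0,0,0,0,0],
])

```text
clock: 32.8
position: [595.5, -123.6, 139.7]
ee_rot: [-0.666, 0.746, -0.001, 0.001]
contact_force: [-0.6, -0.2, -3.7]
gripper_width: 51.7
```

Emit:
servo_tool([
  [0,0,0,0.1,0,0,0],
  [0,0,0,0.1,0,0,0],
  [0,0,0,0,0,0,0],
  [0,0,0,0,0,0,0],
])

```text
clock: 33.2
position: [594.8, -123.2, 137.0]
ee_rot: [-0.667, 0.746, -0.0, 0.0]
contact_force: [0.1, 0.2, -4.3]
gripper_width: 51.3
```

Emit:
servo_tool([
  [0,0,0,0.1,0,0,0],
  [0,0,0,0,0,0,0],
  [0,0,0,0,0,0,0],
])

```text
clock: 33.5
position: [595.0, -123.2, 136.4]
ee_rot: [-0.667, 0.745, -0.0, 0.0]
contact_force: [-1.7, 0.1, 0.3]
gripper_width: 51.1
```

Emit:
servo_tool([
  [0,0,0,0.1,0,0,0],
  [0,0,0,0,0,0,0],
  [0,0,0,0,0,0,0],
])

```text
clock: 33.8
position: [595.0, -123.2, 136.4]
ee_rot: [-0.667, 0.745, -0.0, 0.0]
contact_force: [-2.8, 1.1, 4.8]
gripper_width: 51.5
```

Contact. Release, rise, and withdraw towards the robot so that both cameras see it.

Emit:
servo_tool([
  [0,0,0,-0.05,0,0,0],
  [0.85,0,0,0,0,0,0],
  [0.85,0,0,0,0,0,0],
  [0.85,0,0,0,0,0,0],
  [0.85,0,0,0,0,0,0],
  [0.85,0,0,0,0,0,0],
  [0.85,0,0,-1.5,0,0,0],
  [0.85,0,0,-3,0,0,0],
  [0.85,0,0,-3.5,0,0,0],
  [0.85,0,0,-3,0,0,0],
  [0.85,0,0,-1,0,0,0],
  [0.85,0,0,0,0,0,0],
])

```text
clock: 35.0
position: [595.4, -123.2, 256.9]
ee_rot: [-0.666, 0.746, -0.001, 0.001]
contact_force: [-0.1, 0.1, -0.5]
gripper_width: 72.8
```

Emit:
servo_tool([
  [0.85,1,2,0,0,0,0],
  [0.85,2,4,0,0,0,0],
  [0.85,2,4,0,0,0,0],
  [0.85,2,4,0,0,0,0],
  [0.85,2,4,0,0,0,0],
  [0.85,1,2,0,0,0,0],
  [0.85,0,0,0,0,0,0],
])

```text
clock: 35.7
position: [381.3, -200.5, 253.8]
ee_rot: [-0.666, 0.746, 0.002, -0.001]
contact_force: [0.0, -0.8, -0.8]
gripper_width: 72.5
```

```bash
python3 - <<'E'
from h import *; from track import *
print(add((-22.1,3.6,5,0),(0,0,.4,0),(0,0,-12.05,0),(10,20,0,0)))
a=get_image("top")["image"]; b=get_image("scene")["image"]
f=lambda im,x,y,w,h,k:cv2.resize(im[y:y+h,x:x+w],None,fx=k,fy=k,interpolation=cv2.INTER_CUBIC)
o=np.vstack([f(a,215,85,160,62,5)[:300],f(b,210,135,160,62,5)[:300]])
cv2.imwrite("pics/n.png",o[...,::-1])
E
```

```text
[384.87084025374844, -200.26981350928733, 255.312, -96.41000000000001]
```

View pics/n.png

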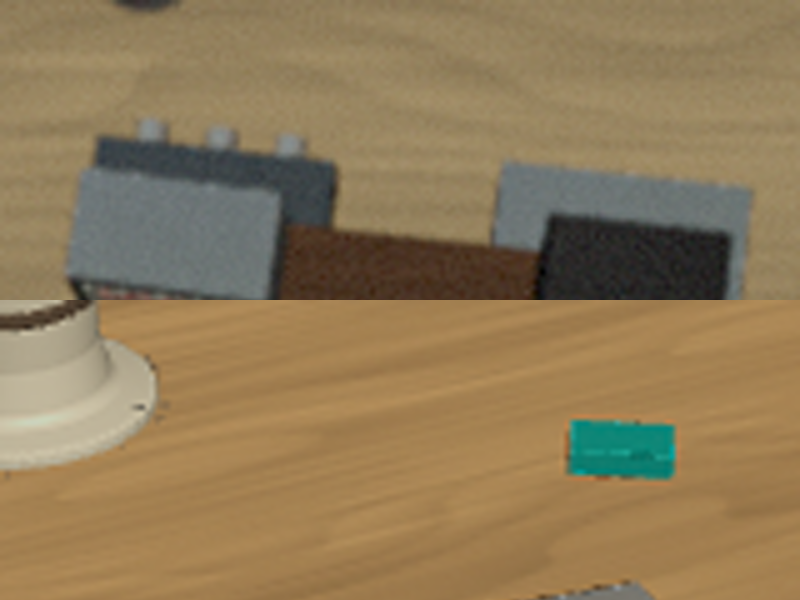

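```bash
python3 - <<'E'
from h import *
from scipy.optimize import minimize
D={n:get_image(n) for n in("top","scene")}
def mask(n,p0):
    im=D[n]["image"].astype(int); m=(im.max(2)<55).astype(np.uint8)
    m=cv2.morphologyEx(m,cv2.MORPH_OPEN,np.ones((3,3),np.uint8))
    k,l=cv2.connectedComponents(m); u,v=np.int32(proj(D[n],[[595,-123,150]])[0]); return (l==l[v,u]).astype(np.uint8)
def hull(n,p,k=8):
    P=np.r_[rect(p[0],p[1],p[2],52,80,161),rect(p[0],p[1],p[2],52,80,85)]
    return cv2.convexHull(np.float32(proj(D[n],P)))
for ns in(["top"],["scene"],["top","scene"]):
    M={n:cv2.resize(mask(n,0),None,fx=4,fy=4,interpolation=cv2.INTER_LINEAR) for n in ns}
    def cost(q):
        c=0
        for n in ns:
            z=np.zeros_like(M[n]); cv2.fillPoly(z,[np.int32(((hull(n,[q[0],q[1],q[2]/50])+.5)*4-.5)*16)],1,0,4)
            c+=1-(z&M[n]).sum()/(z|M[n]).sum()
        return c
    r=minimize(cost,[595,-123,-5.5],method="Nelder-Mead",options=dict(initial_simplex=[[595,-123,-5.5],[600,-123,-5.5],[595,-117,-5.5],[595,-123,0]],xatol=.05,fatol=1e-4))
    print(ns,np.round(r.x[:2],1),"yaw %.1f"%np.degrees(r.x[2]/50),"1-IoU %.3f"%r.fun,[int(M[n].sum()/16) for n in ns])
f=lambda L:(np.array(L,float)+.5)/5-.5+[215,85]; n=float('nan')
print(fit(D["top"],f([[548,215],[733,233],[n,n],[n,n]]),52,80,161))
print(fit(D["top"],f([[82,168],[282,190],[267,299],[68,277]]),52,90,151))
print(read_state()["contact_force"],read_state()["gripper_width"])
E
```

```text
['top'] [ 593.7 -122. ] yaw -7.0 1-IoU 0.104 [1090]
['scene'] [ 594. -123.] yaw -12.5 1-IoU 0.105 [1236]
['top', 'scene'] [ 594.  -122.1] yaw -10.4 1-IoU 0.215 [1090, 1236]
(np.float64(593.2409705753415), np.float64(-123.09739969076392), np.float64(-5.769855676637919), np.float64(0.10219631332512336))
(np.float64(617.84869837054), np.float64(76.0973678578244), np.float64(-6.410414339863129), np.float64(0.7647080629364211))
[ 0.03444219  0.45162604 -0.64813106] 72.45095544022959
```

```bash
python3 - <<'E'
from h import *
for n in("top","scene"):
    d=get_image(n); im=d["image"].astype(int)
    P=np.r_[rect(594.7,-123,np.radians(-6.4),52,80,161),rect(594.7,-123,np.radians(-6.4),52,80,85)]
    H=cv2.convexHull(np.float32(proj(d,P)))[:,0]
    print(n,"pred hull",np.round(H,1).tolist(),"area %.0f"%cv2.contourArea(H))
    for th in(40,50,60):
        m=(im.max(2)<th).astype(np.uint8); k,l=cv2.connectedComponents(m); u,v=np.int32(proj(d,[[595,-123,150]])[0])
        m=(l==l[v,u]).astype(np.uint8); c=max(cv2.findContours(m,0,cv2.CHAIN_APPROX_NONE)[0],key=cv2.contourArea)
        h=cv2.convexHull(c); print(th,m.sum(),"hull",cv2.contourArea(h),cv2.approxPolyDP(h,1.5,True)[:,0].tolist())
E
```

```text
top pred hull [[361.3999938964844, 130.8000030517578], [358.79998779296875, 154.5], [353.6000061035156, 161.8000030517578], [319.29998779296875, 158.0], [321.70001220703125, 136.1999969482422], [324.20001220703125, 126.69999694824219]] area 1206
40 559 hull 1044.0 [[325, 129], [360, 133], [358, 151], [354, 160], [320, 156]]
50 1058 hull 1074.0 [[325, 129], [360, 133], [358, 152], [354, 160], [320, 156]]
60 1490 hull 3514.5 [[360, 132], [356, 163], [231, 151], [230, 141], [271, 128], [328, 128]]
scene pred hull [[267.1000061035156, 239.10000610351562], [235.3000030517578, 246.0], [229.5, 233.6999969482422], [227.89999389648438, 208.10000610351562], [259.79998779296875, 201.8000030517578], [266.79998779296875, 213.3000030517578]] area 1399
40 1213 hull 1238.0 [[259, 203], [266, 214], [266, 237], [236, 244], [231, 233], [230, 209]]
50 1239 hull 1247.5 [[259, 203], [266, 214], [266, 237], [236, 244], [230, 231], [230, 209]]
60 1263 hull 1267.0 [[259, 203], [266, 214], [266, 237], [236, 244], [230, 231], [229, 210]]
```

```bash
python3 -c "
from bench import *
print(job_done())"
```

```text
the job is handed in; nothing more can be done
None
```

The meter shelf is set up and the job is handed in, at about 36 s of the 109 s allowed. I never gripped the thick packer, the Morse key or the coloured look-alikes. The gripper is open and clear of everything.

I set the 18 mm and then the 10 mm packer on the tuner lid. The shelf board went across both boxes, followed by the meter over the tuner and the speaker over the power supply. Each piece was lowered in 1 mm steps until it touched, with contact readings of 4.7 to 7.5 N.

| Item | Measured position (mm) and yaw | Target |
|---|---|---|
| 18 mm packer | (616.9, 74.8), −5.4° | (616.9, 75.4), −6.4° |
| Shelf | (605.5, −24.3), −6.1° | (605.8, −23.9), −6.4° |
| Meter | (617.8, 76.1), −6.4° | (616.9, 75.4), −6.4° |
| Speaker | (593.2, −123.1), −5.8° | (594.7, −123.0), −6.4° |

- **Speaker yaw:** this check disagreed with itself. An automatic fit of its dark outline gave −7.0° in the top view but −12.5° in the scene view, with a poor match in both. I set it aside because the edge slopes in both views match square to about 1°.
- **Meter yaw:** the scene camera read −8.2° right after placing, and the top view read −6.75°.
- **Not measured:**
  - The 10 mm packer was checked only by eye: centred and square.
  - The shelf was measured before the meter and speaker went on, not after. It being level rests on the packer heights and the touch readings.
  - My last picture missed the scene view of the stack, and I had no more to view.

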